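Index the absorber carriage one hole towards the source and hold its lock pin home

ROBOT

A 7-joint arm with a two-finger parallel gripper is mounted at the origin on the work surface. World frame = base frame: x ahead of the robot, y to its left, z up, the work surface at z = 0. Lengths are in m, angles in rad, forces in N, time in s.
With the tool pointing down it reaches from about 0.4 to 0.85 m from the base axis. Payload 6.9 kg.
Tool frame: the origin (TCP) lies midway between the tips of the shut fingers; the grasp point (between the pads) lies env.hold_point_z behind it (env.hold_point_z is the distance from the TCP to the grasp point, in m); z points along the fingers, x is the direction in which the jaws open and shut, and the axes are right-handed (so a half turn about z gives the same grasp; the last joint's range is limited). The gripper opens to 85 mm and grips with 20 to 120 N. Pads are 22 mm wide; open, the fingers measure 114 mm over their backs; the gripper's body (76 mm by 85 mm) begins 54 mm behind the grasp point. The pads swing forward as they close: fully open they stand 13 mm farther back than shut.
Start: joints at [-1.155, 0.507, -0.238, 1.5, 0.126, 1.149, -0.155], TCP at [0.191, 0.595, 0.231] pointing down, gripper open.
Joint ranges: [-3.08, 3.08], [-0.24, 2.05], [-1.43, 1.35], [0, 2.5], [-1.52, 4.66], [0.17, 1.96], [-2.89, 2.89]. Speed limits (rad/s): [2.39, 2.39, 3.14, 3.14, 3.14, 3.14, 3.14].

INTERFACE

Orientations are given as [roll, pitch, yaw] about the fixed x, y, z axes, in that order (R = Rz(yaw) Ry(pitch) Rx(roll)).
In Python, from plant import env, cams, finder gives the robot as it stands.
- The arm moves only by the tool carry_out, never from a script. Its arguments are lists of equal length, an entry for each row: "claw": the finger opening in m, from 0 to 0.0854; "dp": the shift along the world's x, y, z in m, a list of three; "delta_rot": the turn, a rotation vector about the world's x, y, z in rad, a list of three. In form: {"claw": [claw, ...], "dp": [[dx, dy, dz], ...], "delta_rot": [[wx, wy, wz], ...]}. A call has 1 to 12 rows; each row is the pose to reach, as a shift and turn from the pose commanded when the call began; what a row does not reach only later rows make up. A row lasts 1/8 s, in which the tool goes at most 62.5 mm and 10.7 degrees, less where a joint would pass 70% of its speed; a pose out of reach is approached as far as the arm can. A call with a gripper value outside its range is refused whole. The fingers move at their own pace and stop on an object; "grip_force" is the grip in N (left out, the last holds). Time passes only in rows, so rows that repeat a pose let the fingers close. It gives the time, the measured TCP pose, the force and the opening at its end, in the units of the state.
- env.get_state(): the state, without advancing time (a new reading comes with each control period).
- cams.snapshot(name): name is "side" or "top" or "wrist"; returns a dict with "color" (420x560x3 uint8, red, green, blue), "fov_y" (degrees; the focal length in pixels is half the picture's height over the tangent of half this angle, whatever the lens; pixels are square), "cx", "cy" (the principal point, pixels), "T" (4x4, takes a point from camera to world coordinates); the wrist camera has in their place "T_tool_cam" (4x4, takes a point from camera to tool coordinates, whose origin is the TCP and whose axes are the tool frame's). Camera axes: x right, y down, z forward; pixel columns grow to the right and rows downward; lengths in m; the calibration is good to about 2 mm. A picture is of the moment at which its call begins: read the wrist's pose just before it. There is no depth.
- env.close_job(): hands the job in, once; it reports no verdict.
Trained networks look in a picture, given as the dict that the camera call returned (one of the last four; its "shot" number tells which), for a name from the list of things; names that differ only in an ending like _2 or _b are one class to them, and where a whole thing is asked for, a point or a joint stands for the part that bears it (a point fixed in the world has none). Each returns a list of dicts, best first, with "conf" (0 to 1); they miss things now and then, are a little off and sometimes report something else, mostly with a low value. They report only what shows in the picture. A call takes as long as a camera call.
- finder.recognise(picture, label): "centre" ([column, row] in pixels, amid what is visible of it).
The state is a dict: "time": time; "q": joint angles; "qd": joint speeds; "joint_efforts": joint torques, N m; "tool_pos": TCP position; "orientation": TCP orientation; "wrist_force": force on the tool from outside, world axes, zero at the start; "ft_torque": the same for the moment, N m; "gripper_width": opening from 0.0 (shut) to 1.0 (fully open).
Only numpy, scipy, OpenCV 4.12 (cv2) and the standard library are available. Lean on these libraries where they do the work, as an engineer would, in place of code of your own. Each camera call takes 0.05 s, during which the arm holds its last target. There are 200 camera calls.

TASK

On the hole-indexed rail, pull up the round lock knob of the absorber carriage, slide the carriage one hole towards the squat source block (away from the tall upright detector), and let the pin drop into that next hole. Then press the knob fully down to its stop and finish still holding it pressed home there: its spring lifts it again if you let go. Leave the other things on the bench where they are.

Things in the scene. Friction and masses are not known exactly. Their poses are not given: they have to be found in the camera images.
- rail: Fixed flat aluminium rail, 120 wide (its x) x 440 long (its y) x 45 high, lying across the robot's front; origin at the centre of its underside, z up, x away from the robot (yaw within 0.3 rad). Seven square 10 mm holes, 50 mm apart in a row along y at x = -45 mm, one of them at y = 0; an engraved scale lies beside them.
- carriage (a joint): Position of the carriage along the rail's y, in m: 0 is the start hole (start within 0.6 mm of it), 0.05 and -0.05 the next holes either side; travel -0.11 to 0.11. Locked to the rail by the plunger's pin; unlocked it slides with 1 N of friction.
- carriage_mid (a point): Centre of the carriage plate's top face, 59 mm above the bench. The carriage is a light grey saddle over the rail, 150 wide (rail x) x 80 (rail y), 0.4 to 0.9 kg. On its far half, centred at rail x = +30 mm, stands an upright absorber plate in a black frame 66 wide, top 119 mm above the bench; the lock plunger is on its robot side.
- plunger (a joint): Lock plunger height, in m: 0 at rest, its 8 mm pin 8 mm deep in a hole (1 mm clearance each side). Pulls up to 0.016; above about 0.008 the pin is clear and the carriage slides; between holes it rides on the rail at about 0.008. Pressed down it stops at -0.004, fully home. A 1 N/mm spring returns it to 0 from both sides (4 N to hold it home, 12 N at 12 mm up).
- knob_mid (a point): Centre of the plunger's black upright round knob, 28 in diameter, 24 high, at rail x = -45 mm on the carriage; moves with the plunger; 97 mm above the bench at rest, 38 mm above the carriage plate. Below it a 10 mm stem, then a 20 mm brass collar, top 69 mm above the bench. The absorber frame begins 28 mm from its rim in rail +x.
- source: Fixed squat dark lead source block, 70 x 70 x 60 high with a round brass cap 36 wide x 10 high on top and a dark bore through it, standing on one end of the rail (rail y 155 to 180 mm either side); origin at the centre of its underside, 45 mm above the bench.
- detector: Fixed tall upright round aluminium detector, 54 in diameter and 164 high on a square 70 mm foot, standing on the rail's other end; origin at the centre of its underside, 45 mm above the bench.
- brick0: Bystander: dark lead brick 50 x 100 x 50 high, loose behind the rail; origin under its centre.
- brick1: Bystander: the same kind of brick, loose behind the rail.
- screwdriver: Bystander: screwdriver 160 long lying in front of the rail.
- spare_plate: Bystander: spare absorber plate 58 x 50 x 4, lying flat in front of the rail.
- jar: Bystander: small jar, 44 in diameter, 55 high, in front of the rail.
- tray: Bystander: grey divided tray 100 x 140 x 35 high, beyond one end of the rail.
- collar: Bystander: steel collar, 44 in diameter, 14 high, beyond one end of the rail.

How it is judged:
By the outcome, as a careful person would: the job done as asked, in the order asked, and still so for the second after the job is handed in, while the arm keeps its last pose, push and grip.
It also fails if it takes over 32 s, if anything falls off the work surface, if the arm or the gripper's body presses on something with over 40 N, if the wrist force passes 120 N, or if a joint passes its speed limit or range.

## Working session

There is one attempt and no reset: what is moved stays moved. The work goes in short steps, Python scripts to look and compute and a tool call to move; the robot and the scene stay as the last step left them, time stands still between calls to the robot, and variables do not carry over. Pictures are saved under pics/ and viewed, about 8 in all and at most 12, crops included, and the job is handed in when it is done.

Besides the shell and the picture viewer there is one more tool, called in YAML: its name, and indented under it one key for each argument. carry_out: Moves the arm, as the interface text tells. Its arguments: {"type":"object","properties":{"claw":{"type":"array","items":{"type":"number"}},"dp":{"type":"array","items":{"type":"array","items":{"type":"number"}}},"delta_rot":{"type":"array","items":{"type":"array","items":{"type":"number"}}},"grip_force":{"type":"number"}},"required":["claw","dp","delta_rot"]}

```bash
mkdir -p pics; cat > h.py <<'E'
import numpy as np, cv2
from plant import env, cams, finder
def f(p): return p["color"].shape[0]/2/np.tan(np.radians(p["fov_y"])/2)
def snap(n):
    s=env.get_state(); p=cams.snapshot(n)
    if "T" not in p:
        from scipy.spatial.transform import Rotation as R
        T=np.eye(4); T[:3,:3]=R.from_euler("xyz",s["orientation"]).as_matrix(); T[:3,3]=s["tool_pos"]
        p=dict(p); p["T"]=T@p["T_tool_cam"]
    return p
def at_z(p,c,z):
    d=p["T"][:3,:3]@np.array([(c[0]-p["cx"])/f(p),(c[1]-p["cy"])/f(p),1]); o=p["T"][:3,3]
    return o+d*(z-o[2])/d[2]
def proj(p,X):
    c=np.linalg.inv(p["T"])@np.r_[X,1]; return c[:2]/c[2]*f(p)+[p["cx"],p["cy"]]
def tri(ps,cs):
    A=np.zeros((3,3));b=np.zeros(3)
    for p,c in zip(ps,cs):
        d=p["T"][:3,:3]@np.array([(c[0]-p["cx"])/f(p),(c[1]-p["cy"])/f(p),1]);d/=np.linalg.norm(d)
        M=np.eye(3)-np.outer(d,d);A+=M;b+=M@p["T"][:3,3]
    return np.linalg.solve(A,b)
def save(p,n): cv2.imwrite(f"pics/{n}.png",p["color"][:,:,::-1])
E
python3 - <<'E'
from h import *
np.set_printoptions(precision=4,suppress=True)
s=env.get_state(); print(s, env.hold_point_z)
a=snap("top");b=snap("side")
cv2.imwrite("pics/a.png",cv2.resize(np.hstack([a["color"],b["color"]])[:,:,::-1],None,fx=.71,fy=.71,interpolation=cv2.INTER_AREA))
save(a,"top0")
for l,z in [("knob_mid",.097),("carriage_mid",.059),("source",.08),("detector",.12),("rail",.045)]:
    for n,p in(("top",a),("side",b)):
        for r in finder.recognise(p,l)[:2]: print(l,n,r["conf"],r["centre"],at_z(p,r["centre"],z))
E
```

```text
{'time': 0.0, 'q': array([-1.1555,  0.5084, -0.2375,  1.5012,  0.1257,  1.1489, -0.1548]), 'qd': array([ 0.0011,  0.0023,  0.0006, -0.0002, -0.0003,  0.0002, -0.0012]), 'joint_efforts': array([ -0.0002, -62.06  ,  -2.1862, -24.9651,   0.0129,   0.0118,
        -0.    ]), 'tool_pos': array([0.1904, 0.5947, 0.2304]), 'orientation': array([3.1416, 0.0018, 1.261 ]), 'wrist_force': array([-0.9116, -0.7039, -0.4455]), 'ft_torque': array([-0.0188,  0.0006,  0.031 ]), 'gripper_width': 1.0021435169402915} 0.0187
knob_mid top 0.59 [263.4, 165.2] [0.7242 0.1097 0.097 ]
knob_mid top 0.56 [315.2, 252.4] [ 0.5365 -0.0053  0.097 ]
knob_mid side 0.64 [242.9, 232.8] [ 0.5271 -0.0076  0.097 ]
carriage_mid top 0.97 [311.1, 232.6] [0.579  0.0021 0.059 ]
carriage_mid side 0.83 [266.5, 239.0] [ 0.5762 -0.0118  0.059 ]
source top 0.72 [240.1, 222.6] [0.5984 0.1603 0.08  ]
source top 0.61 [315.2, 254.4] [ 0.5313 -0.0063  0.08  ]
source side 0.59 [250.8, 178.6] [0.5898 0.1479 0.08  ]
detector top 0.78 [393.9, 227.8] [ 0.5914 -0.167   0.12  ]
detector top 0.46 [314.8, 236.0] [ 0.5717 -0.0027  0.12  ]
detector side 0.57 [303.4, 294.9] [ 0.5897 -0.1974  0.12  ]
rail top 0.59 [164.2, 233.4] [0.5717 0.3404 0.045 ]
rail top 0.58 [318.0, 241.6] [ 0.5588 -0.0145  0.045 ]
rail side 0.88 [265.6, 248.5] [ 0.5696 -0.0252  0.045 ]
rail side 0.57 [264.4, 238.6] [0.575  0.0005 0.045 ]
```

View pics/a.png

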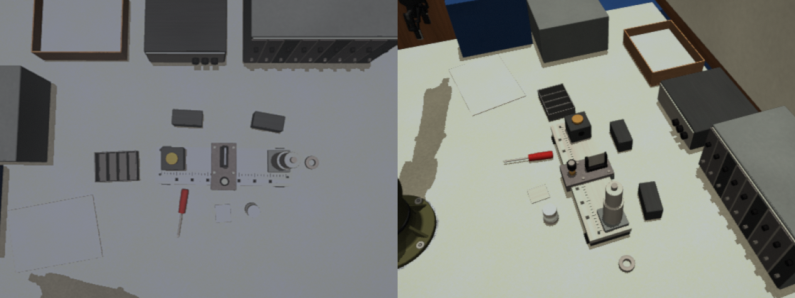

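The picture shows the source block on the left (+y) and the detector on the right. The knob is at about (315,254) in the top view, with the robot at the bottom. I'll enlarge both views to refine the knob position and rail yaw.

```bash
python3 - <<'E'
from h import *
np.set_printoptions(precision=4,suppress=True)
a=snap("top");b=snap("side")
A=cv2.resize(a["color"][195:285,215:425],(800,343),interpolation=cv2.INTER_CUBIC)
B=cv2.resize(b["color"][205:275,215:325],(400,255),interpolation=cv2.INTER_CUBIC)
o=np.zeros((600,800,3),np.uint8);o[:343]=A;o[343:598,:400]=B
cv2.imwrite("pics/b.png",o[:,:,::-1])
K=[]
for i in range(3):
    r=[x for x in finder.recognise(a,"knob_mid") if abs(x["centre"][0]-315)<12][:1]
    print(r)
print(tri([a,b],[(315.2,252.4),(242.9,232.8)]), a["T"][:3,3],b["T"][:3,3],f(a),f(b))
E
```

```text
[{'centre': [315.2, 251.7], 'conf': 0.53}]
[{'centre': [315.2, 251.7], 'conf': 0.53}]
[{'centre': [315.2, 251.7], 'conf': 0.53}]
[ 0.5321 -0.0046  0.0914] [0.5748 0.046  0.9446] [ 0.3896 -0.6617  0.9884] 391.87087237728844 536.5538051656642
```

View pics/b.png

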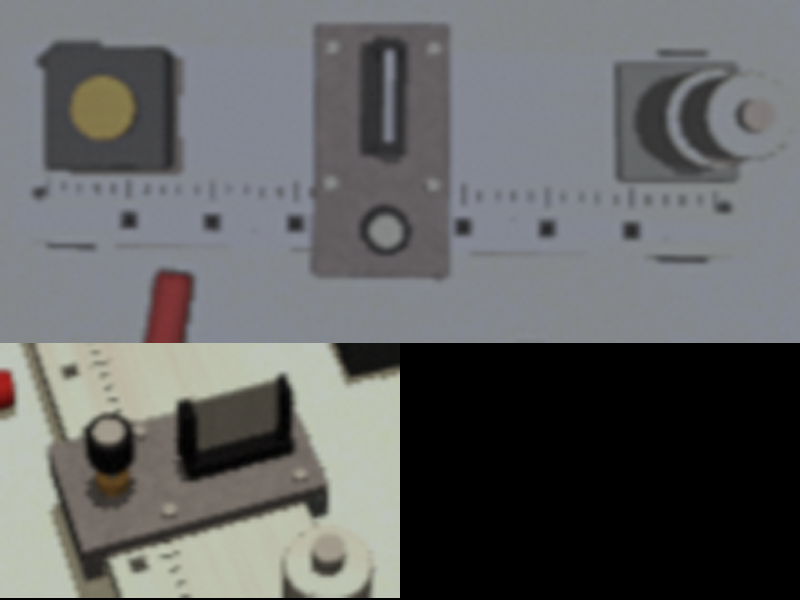

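Crop b shows the knob top at crop (386,231) and six visible holes from (129,219) to (631,231). I'll fit the rail line from the holes.

```bash
python3 - <<'E'
from h import *
np.set_printoptions(precision=4,suppress=True)
a=snap("top");b=snap("side"); s=800/210
H=[(129,219),(211,222),(295,223),(463,227),(547,229),(631,231)]
g=a["color"][195:285,215:425].astype(float).mean(2)
W=[]
for c in H:
    u=np.array(c)/s; x,y=int(round(u[0]-.5)),int(round(u[1]-.5))
    w=g[y-4:y+5,x-4:x+5]; m=np.clip(np.median(w)-15-w,0,None); Y,X=np.mgrid[y-4:y+5,x-4:x+5]
    W.append(at_z(a,((X*m).sum()/m.sum()+215,(Y*m).sum()/m.sum()+195),.045)[:2])
W=np.array(W);print(W)
k=np.array([3,2,1,-1,-2,-3])
px=np.polyfit(k,W[:,0],1);py=np.polyfit(k,W[:,1],1);print(px,py,"yaw",np.arctan2(-px[0],py[0]))
print("knob top", at_z(a,(386/s+214.5,231/s+194.5),.109), at_z(b,(108*.275+214.5,(434-343)*.2745+204.5),.109))
print("proj start hole", px[1],py[1])
E
```

```text
[[ 0.5316  0.1443]
 [ 0.5314  0.0943]
 [ 0.5313  0.0442]
 [ 0.531  -0.0553]
 [ 0.5309 -0.1057]
 [ 0.5307 -0.1556]]
[0.0001 0.5311] [ 0.05   -0.0056] yaw -0.00296567867351202
knob top [ 0.5313 -0.0059  0.109 ] [ 0.5302 -0.0091  0.109 ]
proj start hole 0.5311432410389704 -0.0056460374581490886
```

carry_out:
  claw: [0.0854,0.0854,0.0854,0.0854,0.0854,0.0854,0.0854,0.0854,0.0854,0.0854,0.0854,0.0854]
  dp:
    - [0.03,-0.05,0]
    - [0.06,-0.1,0]
    - [0.09,-0.15,0]
    - [0.12,-0.2,0]
    - [0.15,-0.25,0]
    - [0.18,-0.3,0]
    - [0.21,-0.35,0]
    - [0.24,-0.4,0]
    - [0.27,-0.45,0]
    - [0.3,-0.51,0]
    - [0.33,-0.56,0]
    - [0.341,-0.601,0]
  delta_rot:
    - [0,0,0.03]
    - [0,0,0.06]
    - [0,0,0.1]
    - [0,0,0.13]
    - [0,0,0.16]
    - [0,0,0.2]
    - [0,0,0.23]
    - [0,0,0.26]
    - [0,0,0.29]
    - [0,0,0.307]
    - [0,0,0.307]
    - [0,0,0.307]

```text
time: 2.45
tool_pos: [0.533, -0.0087, 0.2313]
orientation: [3.141, 0.001, 1.566]
wrist_force: [0.2, 0.3, -0.1]
gripper_width: 0.998
```

```bash
python3 - <<'E'
from h import *
np.set_printoptions(precision=4,suppress=True)
print(env.get_state()["tool_pos"]); w=snap("wrist"); save(w,"w1")
print(env.get_state()["tool_pos"])
for r in finder.recognise(w,"knob_mid")[:2]: print(r, at_z(w,r["centre"],.097))
print("expect",proj(w,[.5313,-.006,.109]))
E
```

```text
[ 0.533  -0.0087  0.2313]
[ 0.5334 -0.0152  0.2311]
{'centre': [284.1, 195.7], 'conf': 0.73} [ 0.5319 -0.004   0.097 ]
expect [282.1247 198.4703]
```

View pics/w1.png

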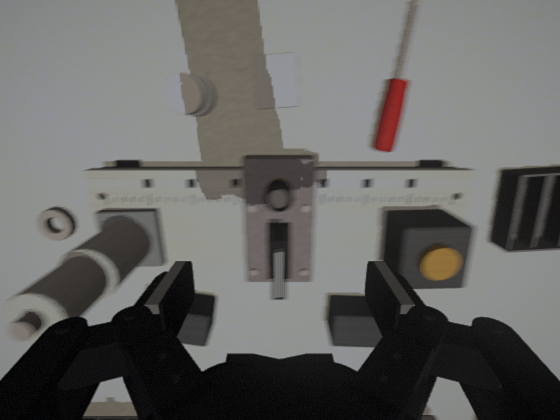

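The wrist view shows the knob at (283,196), in agreement with the top-camera fit: knob at about (0.531, -0.006). The arm was still settling, so I'll let it settle first and then descend.

carry_out:
  claw: [0.06,0.06,0.06,0.06,0.06,0.06,0.06,0.06,0.06]
  dp:
    - [0,0,0]
    - [0,0,0]
    - [-0.001,0,-0.03]
    - [-0.001,0,-0.06]
    - [-0.001,0,-0.09]
    - [-0.001,0,-0.12]
    - [-0.001,0,-0.14]
    - [-0.001,0,-0.155]
    - [-0.001,0,-0.155]
  delta_rot:
    - [0,0,0]
    - [0,0,0]
    - [0,0,0]
    - [0,0,0]
    - [0,0,0]
    - [0,0,0]
    - [0,0,0]
    - [0,0,0]
    - [0,0,0]

```text
time: 3.68
tool_pos: [0.53, -0.0049, 0.0756]
orientation: [-3.14, -0.0, 1.569]
wrist_force: [-0.9, -0.4, -0.7]
gripper_width: 0.701
```

carry_out:
  claw: [0.06,0.06,0.06]
  dp:
    - [0,0,0]
    - [0,0,0]
    - [0,0,0]
  delta_rot:
    - [0,0,0]
    - [0,0,0]
    - [0,0,0]

```text
time: 4.05
tool_pos: [0.5309, -0.0058, 0.0769]
orientation: [3.14, 0.0, 1.568]
wrist_force: [0.3, 0.1, 0.2]
gripper_width: 0.703
```

```bash
python3 - <<'E'
from h import *
print(env.get_state()); w=snap("wrist"); b=snap("side")
o=np.hstack([cv2.resize(w["color"],(420,315)),cv2.resize(b["color"][190:285,205:325],(380,301),interpolation=cv2.INTER_CUBIC)[:301]]) if 0 else None
A=cv2.resize(w["color"],(400,300));B=cv2.resize(b["color"][190:280,205:325],(400,300),interpolation=cv2.INTER_CUBIC)
cv2.imwrite("pics/d.png",np.hstack([A,B])[:,:,::-1])
E
```

```text
{'time': 4.05, 'q': array([ 0.0250489 ,  0.54123416, -0.08981405,  1.94590071,  0.07594062,
        0.65653419,  1.45578114]), 'qd': array([ 1.77709261e-03,  4.63007171e-03,  1.48240912e-05,  4.10831183e-03,
       -2.66671878e-04, -4.99220562e-05,  1.40439741e-05]), 'joint_efforts': array([-4.86371142e-02, -5.63775945e+01, -1.56172137e-01, -1.68578750e+01,
        7.53827859e-03, -1.42520992e-03,  1.05580255e-04]), 'tool_pos': array([ 0.53090671, -0.00579   ,  0.07686455]), 'orientation': array([3.14048990e+00, 3.79562994e-05, 1.56791009e+00]), 'wrist_force': array([0.29627847, 0.05579736, 0.18896457]), 'ft_torque': array([-0.01520726, -0.00835383, -0.02025594]), 'gripper_width': 0.7031234565871552}
```

View pics/d.png

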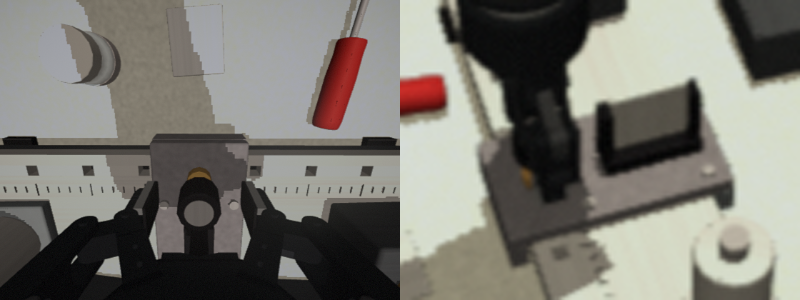

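The knob sits centred between the pads, at (200,212) in the left panel, and the tips clear the collar. I'll close with moderate force.

carry_out:
  claw: [0.04,0.03,0.02,0.01,0.01,0.01,0.01,0.01]
  dp:
    - [0,0,0]
    - [0,0,0]
    - [0,0,0]
    - [0,0,0]
    - [0,0,0]
    - [0,0,0]
    - [0,0,0]
    - [0,0,0]
  delta_rot:
    - [0,0,0]
    - [0,0,0]
    - [0,0,0]
    - [0,0,0]
    - [0,0,0]
    - [0,0,0]
    - [0,0,0]
    - [0,0,0]
  grip_force: 70

```text
time: 5.15
tool_pos: [0.5305, -0.0058, 0.0763]
orientation: [-3.142, 0.0, 1.568]
wrist_force: [-0.4, -0.4, 0.9]
gripper_width: 0.309
```

carry_out:
  claw: [0.01,0.01,0.01,0.01,0.01,0.01]
  dp:
    - [0,0,0.003]
    - [0,0,0.006]
    - [0,0,0.009]
    - [0,0,0.012]
    - [0,0,0.013]
    - [0,0,0.013]
  delta_rot:
    - [0,0,0]
    - [0,0,0]
    - [0,0,0]
    - [0,0,0]
    - [0,0,0]
    - [0,0,0]

```text
time: 5.9
tool_pos: [0.5305, -0.0058, 0.089]
orientation: [-3.141, 0.0, 1.568]
wrist_force: [3.4, -1.7, -12.4]
gripper_width: 0.305
```

Force is -12.4 N at 12.7 mm, which matches the spring, so the pin is clear. Now I'll slide it.

carry_out:
  claw: [0.01,0.01,0.01,0.01,0.01,0.01,0.01,0.01,0.01,0.01,0.01,0.01]
  dp:
    - [0,0.004,0]
    - [0,0.009,0]
    - [0,0.015,0]
    - [0,0.021,0]
    - [0,0.027,0]
    - [0,0.033,0]
    - [0,0.039,0]
    - [0,0.044,0]
    - [0,0.048,0]
    - [0,0.05,0]
    - [0,0.05,0]
    - [0,0.05,0]
  delta_rot:
    - [0,0,0]
    - [0,0,0]
    - [0,0,0]
    - [0,0,0]
    - [0,0,0]
    - [0,0,0]
    - [0,0,0]
    - [0,0,0]
    - [0,0,0]
    - [0,0,0]
    - [0,0,0]
    - [0,0,0]

```text
time: 7.4
tool_pos: [0.5306, 0.0446, 0.0893]
orientation: [3.141, -0.0, 1.568]
wrist_force: [5.0, 1.0, -12.9]
gripper_width: 0.308
```

carry_out:
  claw: [0.01,0.01]
  dp:
    - [0,0,0]
    - [0,0,0]
  delta_rot:
    - [0,0,0]
    - [0,0,0]

```text
time: 7.65
tool_pos: [0.5307, 0.0443, 0.0893]
orientation: [3.141, -0.0, 1.568]
wrist_force: [4.5, 1.9, -12.6]
gripper_width: 0.302
```

carry_out:
  claw: [0.01,0.01,0.01,0.01,0.01,0.01,0.01]
  dp:
    - [0,0,-0.003]
    - [0,0,-0.006]
    - [0,0,-0.009]
    - [0,0,-0.011]
    - [0,0,-0.013]
    - [0,0,-0.013]
    - [0,0,-0.013]
  delta_rot:
    - [0,0,0]
    - [0,0,0]
    - [0,0,0]
    - [0,0,0]
    - [0,0,0]
    - [0,0,0]
    - [0,0,0]

```text
time: 8.52
tool_pos: [0.5307, 0.0442, 0.0766]
orientation: [3.141, -0.0, 1.568]
wrist_force: [1.2, 0.8, -0.5]
gripper_width: 0.308
```

The force is back to about 0 at the rest height, so the pin has dropped in. Now I'll press home.

carry_out:
  claw: [0.01,0.01,0.01,0.01,0.01,0.01]
  dp:
    - [0,0,-0.001]
    - [0,0,-0.002]
    - [0,0,-0.003]
    - [0,0,-0.004]
    - [0,0,-0.005]
    - [0,0,-0.005]
  delta_rot:
    - [0,0,0]
    - [0,0,0]
    - [0,0,0]
    - [0,0,0]
    - [0,0,0]
    - [0,0,0]

```text
time: 9.28
tool_pos: [0.5309, 0.0442, 0.0725]
orientation: [3.14, 0.0, 1.568]
wrist_force: [-2.3, 1.1, 15.1]
gripper_width: 0.305
```

It stopped 4.1 mm down at 15 N, which is past the 4 N spring force. I'll hold briefly and check.

carry_out:
  claw: [0.01,0.01,0.01,0.01]
  dp:
    - [0,0,0]
    - [0,0,0]
    - [0,0,0]
    - [0,0,0]
  delta_rot:
    - [0,0,0]
    - [0,0,0]
    - [0,0,0]
    - [0,0,0]

```text
time: 9.78
tool_pos: [0.5309, 0.0443, 0.0725]
orientation: [3.14, -0.0, 1.568]
wrist_force: [-1.8, 0.9, 15.4]
gripper_width: 0.308
```

```bash
python3 - <<'E'
from h import *
w=snap("wrist"); b=snap("side")
A=cv2.resize(w["color"],(400,300));B=cv2.resize(b["color"][180:270,205:325],(400,300),interpolation=cv2.INTER_CUBIC)
cv2.imwrite("pics/e.png",np.hstack([A,B])[:,:,::-1])
E
```

```text
(no output)
```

View pics/e.png

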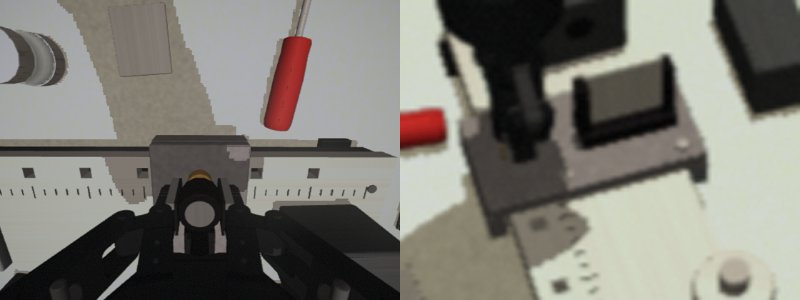

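The last view shows the carriage centred on the next hole: its neighbouring holes are symmetric at columns 143 and 258 about 200. The knob is still held. I'll hand the job in.

```bash
python3 -c "
from plant import env
print(env.close_job())"
```

```text
the job is handed in; nothing more can be done
None
```

The carriage is one hole nearer the source block, and the job was handed in at about 10 s with the gripper still holding the knob pressed fully down.

- **Lift:** I pulled the knob up 12.7 mm; the spring pulled back with 12.4 N, as it should at that height.
- **Slide:** The tool moved 50.1 mm towards the source.
- **Pin drop:** The knob came back to its rest height with almost no force left, so the pin is in the hole. The wrist picture shows the carriage centred on that hole.
- **Press:** The knob stopped 4.1 mm down with a steady 15 N. That is more than the 4 N the spring gives, so it is against its stop.

The trained networks gave some false detections of the knob and other parts in the top view, so I took the knob position from the rail holes and the knob top instead. No check failed. I saw no bystander disturbed in the close-up views, but I took no full-bench picture at the end.

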